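# Snap the spares box shut

### The arm

A 7-joint arm with a two-finger parallel gripper is mounted at the origin on the work surface. World frame = base frame: x ahead of the robot, y to its left, z up, the work surface at z = 0. Lengths are in m, angles in rad, forces in N, time in s.
With the tool pointing down it reaches from about 0.4 to 0.9 m from the base axis. Payload 5.5 kg.
Tool frame: the origin (TCP) lies at the very end of the fingers, on their centre line; the grasp point (between the pads) lies manip.grasp_offset behind it (manip.grasp_offset is the distance from the TCP to the grasp point, in m); x points along the fingers, z is the direction in which the jaws open and shut, and the axes are right-handed (so a half turn about x gives the same grasp; the last joint's range is limited). The gripper opens to 92 mm and grips with 3 to 60 N. Pads are 19 mm wide; open, the fingers measure 130 mm over their backs; the gripper's body (75 mm by 190 mm) begins 47 mm behind the grasp point.
Start: joints at [1.476, 0.501, -0.427, 1.55, 0.221, 1.138, -0.21], TCP at [0.228, -0.609, 0.227] pointing down, gripper open.
Joint ranges: [-2.88, 2.88], [-0.31, 2.03], [-1.54, 1.56], [0.2, 2.42], [-1.41, 4.55], [0.19, 2.02], [-2.57, 2.57]. Speed limits (rad/s): [2.57, 2.57, 3.14, 3.14, 3.14, 3.14, 3.14].

### API

Orientations are given as a rotation vector (axis times angle).
In Python, from station import readout, imaging, manip gives the robot as it stands.
- The arm moves only by the tool jog_arm, never from a script. Its argument "commands" is a list that holds one entry, the list of rows, each a list of 7 numbers: the opening, from 0 (shut) to 1 (fully open), then the shift along the world's x, y, z in cm, then the turn, a rotation vector about the world's x, y, z in degrees. A call has 1 to 8 rows; each row shifts and turns the commanded pose from where the row before left it; what a row does not reach is not made up. A row lasts 1/12 s, in which the tool goes at most 41.7 mm and 7.16 degrees, less where a joint would pass 70% of its speed; a pose out of reach is approached as far as the arm can. A call is refused whole if a number of a shift passes 4.17 or a number of a turn 7.16, either way. A call with a gripper value outside its range is refused whole. The fingers move at their own pace and stop on an object; "force" is the grip in N (left out, the last holds). Time passes only in rows, so rows that do not move let the fingers close. It gives the time, the measured TCP pose, the force and the opening at its end, in the units of the state.
- readout.state(): the state, without advancing time (a new reading comes with each control period).
- imaging.grab_frame(name): name is "scene" or "top" or "wrist"; returns the picture (420x560x3 uint8, red, green, blue); there is no depth.
- imaging.camera_params(name): a dict with "K" (3x3 intrinsics, pixels), "rvec" (rotation vector, rad) and "tvec" (3), from world to camera coordinates, as OpenCV has them; the wrist camera has in their place "mount" (4x4, takes a point from camera to tool coordinates, whose origin is the TCP and whose axes are the tool frame's). Camera axes: x right, y down, z forward; pixel columns grow to the right and rows downward; lengths in m; the calibration is good to about 2 mm. A picture is of the moment at which its call begins: read the wrist's pose just before it. camera_params takes no time and is no camera call.
- manip.sign_off(): hands the job in, once; it reports no verdict.
Trained networks look in the newest picture that a camera, given by its name, has taken for a name from the list of things; names that differ only in an ending like _2 or _b are one class to them, and where a whole thing is asked for, a point or a joint stands for the part that bears it (a point fixed in the world has none). Each returns a list of dicts, best first, with "score" (0 to 1); they miss things now and then, are a little off and sometimes report something else, mostly with a low value. They report only what shows in the picture. A call takes as long as a camera call. They do not tell look-alikes from the thing itself.
- imaging.search_frame(query, camera): "bbox" ([left, top, right, bottom] in pixels, round what is visible of it).
- imaging.outline_of(query, camera): "pixels" (420x560 bool, what is visible of it) and "bbox" ([left, top, right, bottom] in pixels, round what is visible of it).
The state is a dict: "clock": time; "qpos": joint angles; "joint_vel": joint speeds; "effort": joint torques, N m; "eef_pos": TCP position; "eef_rot": TCP orientation; "wrist_force": force on the tool from outside, world axes, zero at the start; "torque": the same for the moment, N m; "gripper_width": finger opening in m.
Only numpy, scipy, OpenCV 4.12 (cv2) and the standard library are available. Lean on these libraries where they do the work, as an engineer would, in place of code of your own. Each camera call takes 0.05 s, during which the arm holds its last target. There are 200 camera calls.

### The job

Close the black spares box without picking anything up: using only the fingers, push its open grey lid down, then press around the rim until all three sections, front, left and right, have clicked home. Do not press a section in while the lid still stands open, leave the box standing where it is, and do not disturb the other gear on the bench.

Things in the scene. Friction and masses are not known exactly. Their poses are not given: they have to be found in the camera images.
- kitbox: Loose black plastic box full of bolts, 130 (x) x 170 (y) mm, walls 50 mm high, about 1 kg with its lid; origin at the centre of its underside. Its x axis points from the front (the side near the robot) to the hinge side, y to the left side as the robot sees it, z up. The lid hinges along y at x = +69 mm, z = 52 mm.
- lid (a joint): Opening angle of the lid (rad): 0 = down on the box, 1.2 = fully open. Starts part-way open with its free front edge raised towards the robot; the stiff hinge holds it wherever it is left, and about 1 to 2 N near the front edge pushes it down. The lid is grey plastic, 138 x 178 mm, 7 mm thick, its top face 58 mm above the bench when down.
- lid_middle (a point): Point on the lid's flat top face, on its centre line 79 mm from the hinge line, 35 mm behind the front section's inner edge: a place to push the lid down. It moves with the lid; with the lid down it lies 58 mm above the bench. Its axes turn with the lid: z is the outward normal of the top face, x runs towards the hinge.
- snap_front (a joint): Rim section at the front edge (23 x 100 mm, opposite the hinge) of the lid: how far it has been pressed into the lid (m). 0 = open, standing 8 mm proud of the lid's top face; 0.008 = home, its shoulder flush with the lid's top (only the thumb pad is proud). Over-centre spring: about 5 N starts it, past 4 mm it snaps home by itself and stays; short of that it springs back up.
- snap_left (a joint): Rim section at the left edge, +y of the box (70 x 23 mm) of the lid: how far it has been pressed into the lid (m). 0 = open, standing 8 mm proud of the lid's top face; 0.008 = home, its shoulder flush with the lid's top (only the thumb pad is proud). Over-centre spring: about 5 N starts it, past 4 mm it snaps home by itself and stays; short of that it springs back up.
- snap_right (a joint): Rim section at the right edge, -y of the box (70 x 23 mm) of the lid: how far it has been pressed into the lid (m). 0 = open, standing 8 mm proud of the lid's top face; 0.008 = home, its shoulder flush with the lid's top (only the thumb pad is proud). Over-centre spring: about 5 N starts it, past 4 mm it snaps home by itself and stays; short of that it springs back up.
- pad_front (a point): Raised thumb pad in the middle of the front rim section of the lid, 13 x 36 mm, 3.5 mm above its section, the same grey as the lid. The point is the centre of the pad's top face: with the lid down it stands 68.5 mm above the bench while the section is open and 60.5 mm when it is home. In the lid's closed position it lies 56.5 mm in front of (box -x) the box centre.
- pad_left (a point): Raised thumb pad in the middle of the left rim section of the lid, 13 x 36 mm, 3.5 mm above its section, the same grey as the lid. The point is the centre of the pad's top face: with the lid down it stands 68.5 mm above the bench while the section is open and 60.5 mm when it is home. In the lid's closed position it lies 76.5 mm to the left (box +y) of the box centre.
- pad_right (a point): Raised thumb pad in the middle of the right rim section of the lid, 13 x 36 mm, 3.5 mm above its section, the same grey as the lid. The point is the centre of the pad's top face: with the lid down it stands 68.5 mm above the bench while the section is open and 60.5 mm when it is home. In the lid's closed position it lies 76.5 mm to the right (box -y) of the box centre.
- plate: Bystander: yellow crampon anti-balling plate, 95 x 75 x 4 mm with holes, lying in front of the box; origin at the centre of its underside.
- carabiner: Bystander: black locking carabiner, 110 x 62 mm, 15 mm high, lying to the right of the box; origin under its middle.
- clip_a: Bystander: blue plastic helmet clip, 45 x 16 x 20 mm, to the left of the box; origin under its middle.
- clip_b: Bystander: the second blue helmet clip, alike, further to the left; origin under its middle.
- file: Bystander: steel file with wooden handle, 265 mm long, 22 mm high, at the right; origin under it 8 mm from its middle.
- tin: Bystander: round metal tin with twist cap, diameter 69 mm, 38 mm high, beyond the box; origin at the centre of its underside.
- brush: Bystander: hand brush lying at the left; origin on its underside.
Things that resemble listed ones, but are neither listed nor needed, are in the scene too. What is shaped like the kitbox but yellow is not meant.

How it is judged:
By the outcome, as a careful person would: the job done as asked, in the order asked, and still so for the second after the job is handed in, with the robot touching nothing.
It also fails if it takes over 54 s, if anything falls off the work surface, if the arm or the gripper's body presses on something with over 40 N, if the wrist force passes 120 N, or if a joint passes its speed limit or range.

## Working session

There is one attempt and no reset: what is moved stays moved. The work goes in short steps, Python scripts to look and compute and a tool call to move; the robot and the scene stay as the last step left them, time stands still between calls to the robot, and variables do not carry over. Pictures are saved under pics/ and viewed, about 8 in all and at most 12, crops included, and the job is handed in when it is done.

Besides the shell and the picture viewer there is one more tool, called as name([rows], argument=value, ...), one row to a line, values as JSON. jog_arm: Moves the arm, as the interface text tells. Its arguments: {"type":"object","properties":{"commands":{"type":"array","items":{"type":"array","items":{"type":"array","items":{"type":"number"}}}},"force":{"type":"number"}},"required":["commands"]}

```bash
mkdir -p pics
python3 - <<'E'
from station import readout, imaging, manip
import cv2,numpy as np
s=readout.state();print({k:np.round(v,3) for k,v in s.items()},manip.grasp_offset)
for n in("scene","top"):
    f=imaging.grab_frame(n);cv2.imwrite(f"pics/{n}0.png",f[:,:,::-1])
    p=imaging.camera_params(n);print(n,p)
    for q in("kitbox","pad_front","snap_left","lid"):
        try:print(q,[(r['score'],np.round(r['bbox'])) for r in imaging.search_frame(q,n)][:4])
        except Exception as e:print(q,e)
E
```

```text
{'clock': np.float64(0.0), 'qpos': array([ 1.476,  0.502, -0.427,  1.551,  0.221,  1.138, -0.21 ]), 'joint_vel': array([ 0.001,  0.002,  0.   ,  0.002,  0.001, -0.001,  0.001]), 'effort': array([ 1.0000e-03, -5.6659e+01, -5.8160e+00, -2.7911e+01, -6.9000e-02,
        3.1000e-02,  0.0000e+00]), 'eef_pos': array([ 0.227, -0.608,  0.226]), 'eef_rot': array([ 0.943,  1.359, -0.941]), 'wrist_force': array([ 0.145, -0.107,  0.695]), 'torque': array([-0.007,  0.001,  0.022]), 'gripper_width': np.float64(0.092)} 0.0188
scene {'K': array([[523.15109308,   0.        , 287.31516723],
       [  0.        , 523.15109308, 209.16779724],
       [  0.        ,   0.        ,   1.        ]]), 'rvec': array([ 0.81487786,  2.60754347, -1.04205736]), 'tvec': array([ 0.4137044 , -0.17736599,  1.54638844])}
kitbox [(0.97, array([249., 111., 322., 166.])), (0.86, array([240., 163., 328., 258.])), (0.83, array([259., 264., 357., 361.])), (0.69, array([371., 189., 446., 261.]))]
pad_front [(0.74, array([270., 295., 305., 335.])), (0.71, array([377., 205., 397., 240.])), (0.69, array([280., 170., 312., 199.]))
[... 648 characters left out ...]
2497089 ])}
kitbox [(0.83, array([157., 284., 238., 356.])), (0.8, array([224., 189., 308., 262.])), (0.72, array([336., 250., 411., 336.])), (0.36, array([232., 212., 244., 234.]))]
pad_front [(0.82, array([156., 160., 193., 168.])), (0.78, array([185., 288., 225., 308.])), (0.62, array([381., 261., 402., 301.])), (0.58, array([251., 216., 292., 242.]))]
snap_left [(0.62, array([214., 313., 235., 344.])), (0.62, array([313., 193., 336., 235.])), (0.61, array([233., 211., 244., 231.])), (0.56, array([371., 311., 399., 326.]))]
lid [(0.9, array([152., 284., 240., 358.])), (0.67, array([334., 251., 411., 334.])), (0.63, array([136., 158., 208., 212.])), (0.62, array([227., 189., 307., 243.]))]
```

View pics/top0.png

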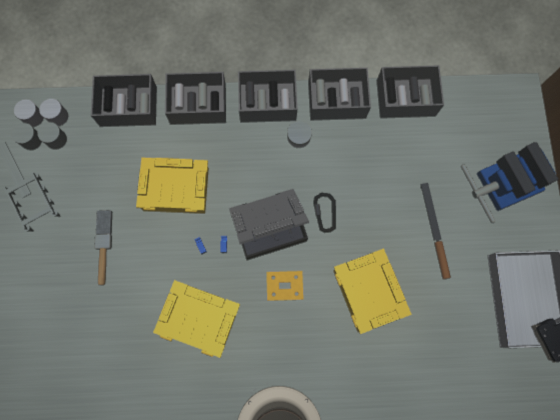

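View pics/scene0.png

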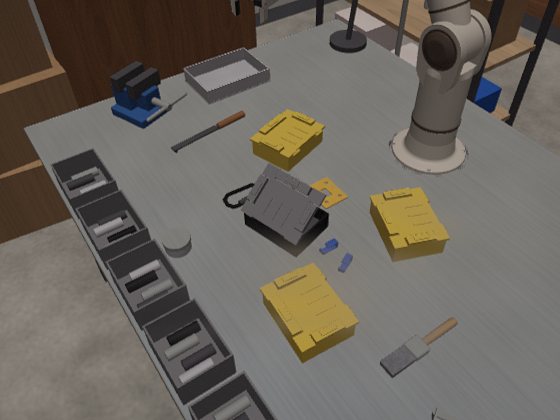

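```bash
cat > h.py <<'E'
from station import readout, imaging, manip
import cv2,numpy as np
from scipy.optimize import minimize
C={n:imaging.camera_params(n) for n in("scene","top")}
def proj(n,P):
    c=C[n];return cv2.projectPoints(np.array(P,float).reshape(-1,3),c["rvec"],c["tvec"],c["K"],None)[0].reshape(-1,2)
def toW(p,P):
    x,y,a=p[:3];c,s=np.cos(a),np.sin(a);P=np.array(P,float).reshape(-1,3)
    return P@np.array([[c,-s,0],[s,c,0],[0,0,1]]).T+[x,y,0]
def lidpt(th,P): # P in box frame with the lid shut -> opened by th
    P=np.array(P,float).reshape(-1,3)-[.069,0,.052];c,s=np.cos(th),np.sin(th)
    return np.c_[P[:,0]*c+P[:,2]*s,P[:,1],-P[:,0]*s+P[:,2]*c]+[.069,0,.052]
def box(X,Y,z0,z1,x0=0): return np.array([[x,y,z] for x in(x0-X,x0+X) for y in(-Y,Y) for z in(z0,z1)])
def parts(p):
    th=p[3]
    return [toW(p,box(.065,.085,0,.05)),toW(p,lidpt(th,box(.069,.089,.051,.058)))]
PADS=dict(front=[-.0565,0,.0685],left=[0,.0765,.0685],right=[0,-.0765,.0685])
def mask(n,p,k=4):
    m=np.zeros((420*k,560*k),np.uint8)
    for P in parts(p):
        cv2.fillConvexPoly(m,cv2.convexHull(np.round((proj(n,P)+.5)*k).astype(np.int32)),1)
    return m
E
cat > fit.py <<'E'
from h import *
M={}
im={}
for n,pt in(("scene",(285,205)),("top",(270,222))):
    im[n]=imaging.grab_frame(n)
    u=np.zeros((420,560),bool)
    for q in("kitbox","lid"):
        for r in imaging.outline_of(q,n):
            b=r["bbox"]
            if abs((b[0]+b[2])/2-pt[0])<18 and abs((b[1]+b[3])/2-pt[1])<25: u|=r["pixels"];print(n,q,r["score"],r["pixels"].sum())
    M[n]=cv2.resize(u.astype(np.uint8),None,fx=4,fy=4,interpolation=cv2.INTER_NEAREST)
def cost(p): return sum(np.count_nonzero(mask(n,p)!=M[n])/16 for n in M)
best=None
for th in(.3,.6,.9):
    for a in(.1,.25):
        x0=np.array([.55,.02,a,th]);sim=np.vstack([x0]+[x0+d for d in np.diag([.03,.03,.1,.2])])
        r=minimize(cost,x0,method="Nelder-Mead",options=dict(initial_simplex=sim,xatol=1e-4,fatol=.1,maxiter=400))
        print(np.round(r.x,4),round(r.fun,1))
        if best is None or r.fun<best.fun:best=r
p=best.x;np.save("p.npy",p)
out=[]
for n,(x,y) in(("scene",(235,155)),("top",(220,175))):
    c=cv2.resize(im[n][y:y+100,x:x+100,::-1],None,fx=4,fy=4,interpolation=cv2.INTER_CUBIC)
    o=c.copy()
    for P in parts(p): cv2.polylines(o,[cv2.convexHull(np.round((proj(n,P)+.5-[x,y])*4).astype(np.int32))],1,(0,255,0),1)
    for k,q in PADS.items():
        u=(proj(n,toW(p,lidpt(p[3],q)))[0]+.5-[x,y])*4;cv2.circle(o,tuple(int(v) for v in u),3,(0,0,255),-1)
    out.append(o)
cv2.imwrite("pics/fit.png",np.hstack(out))
for k,q in PADS.items(): print(k,toW(p,q).round(4),'open',toW(p,lidpt(p[3],q)).round(4))
E
python3 fit.py
```

```text
scene kitbox 0.61 4981
scene lid 0.84 3835
top kitbox 0.83 3743
top lid 0.83 2642
[0.5127 0.008  0.271  0.6216] 265.1
[0.513  0.0086 0.2702 0.6382] 271.6
[0.5129 0.0086 0.2767 0.621 ] 264.9
[0.5126 0.0084 0.2784 0.6594] 282.3
[0.5125 0.0082 0.273  0.6288] 263.2
[0.5128 0.0084 0.2698 0.6291] 264.2
front [[ 0.458  -0.007   0.0685]] open [[0.4905 0.002  0.1392]]
left [[0.4918 0.0819 0.0685]] open [[0.5139 0.088  0.1059]]
right [[ 0.5331 -0.0655  0.0685]] open [[ 0.5551 -0.0593  0.1059]]
```

View pics/fit.png

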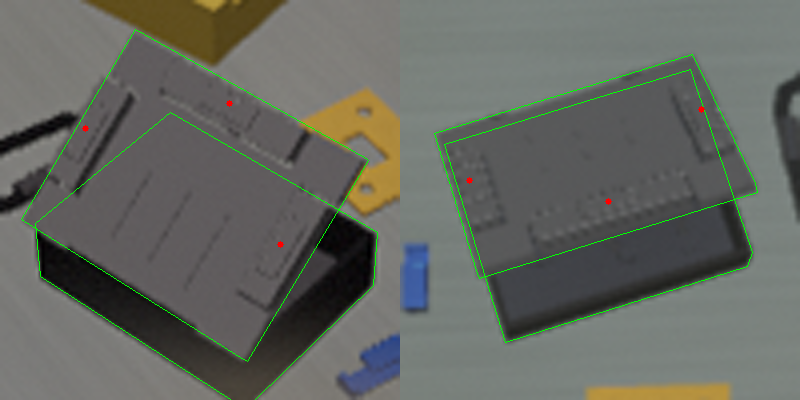

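The fit overlays the box and lid edges closely in both crops: lid corners at about (135,30) and (365,160) in the left crop, box front edge at (505,342)–(750,262) in the right crop, pads on their dots. Lid opening is about 0.63 rad. Next I'll work out the approach.

```bash
cat > go.py <<'E'
from h import *
from scipy.spatial.transform import Rotation as R
p=np.load("p.npy");s=readout.state()
r0=R.from_rotvec(s["eef_rot"]);print("t",s["clock"],"tcp",s["eef_pos"].round(4),"F",s["wrist_force"].round(1),"w",s["gripper_width"].round(3))
y=np.array([-np.sin(p[2]),np.cos(p[2]),0]);x=np.array([0,0,-1.])
for sg in(1,-1):
    z=sg*y;T=R.from_matrix(np.c_[x,np.cross(z,x),z]);print("turn deg",np.degrees((T*r0.inv()).as_rotvec()).round(2))
def show(l,P): P=np.ravel(P);print(l,P.round(4),"shift cm",((P-s["eef_pos"])*100).round(2))
for th in(.63,.5,.4,.3,.2,.1,0):
    show(f"lid{th}",toW(p,lidpt(th,[-.02,0,.058])+[.0095,0,0]))
for k,q in PADS.items(): show(k,toW(p,q))
E
python3 go.py
```

```text
Traceback (most recent call last):
  File "go.py", line 4, in <module>
    r0=R.from_rotvec(s["eef_rot"]);print("t",s["clock"],"tcp",s["eef_pos"].round(4),"F",s["wrist_force"].round(1),"w",s["gripper_width"].round(3))
                                                                                                                      ^^^^^^^^^^^^^^^^^^^^^^^^
AttributeError: 'float' object has no attribute 'round'
```

```bash
sed -i 's/s\["gripper_width"\].round(3)/round(s["gripper_width"],3)/' go.py; python3 go.py
```

```text
t 0.8 tcp [ 0.2276 -0.6088  0.2267] F [ 0.2  0.4 -0.8] w 0.092
turn deg [ -0.     0.   175.14]
turn deg [ 0.    0.   -4.86]
lid0.63 [0.5222 0.0109 0.1093] shift cm [ 29.46  61.98 -11.75]
lid0.5 [0.5156 0.0091 0.0999] shift cm [ 28.8   61.79 -12.68]
lid0.4 [0.5114 0.0079 0.0922] shift cm [ 28.37  61.67 -13.46]
lid0.3 [0.5079 0.0069 0.084 ] shift cm [ 28.02  61.58 -14.27]
lid0.2 [0.5052 0.0062 0.0756] shift cm [ 27.76  61.5  -15.12]
lid0.1 [0.5033 0.0056 0.0669] shift cm [ 27.57  61.45 -15.99]
lid0 [0.5023 0.0054 0.058 ] shift cm [ 27.47  61.42 -16.87]
front [ 0.458  -0.007   0.0685] shift cm [ 23.04  60.18 -15.82]
left [0.4918 0.0819 0.0685] shift cm [ 26.42  69.07 -15.82]
right [ 0.5331 -0.0655  0.0685] shift cm [ 30.54  54.34 -15.82]
```

jog_arm([
  [[0,1.6,3.4,0,0,0,-1],[0,1.6,3.4,0,0,0,-1],[0,1.6,3.4,0,0,0,-1],[0,1.6,3.4,0,0,0,-1],[0,1.6,3.4,0,0,0,-0.86],[0,1.6,3.4,0,0,0,0],[0,1.6,3.4,0,0,0,0],[0,1.6,3.4,0,0,0,0]],
])

```text
clock: 1.47
eef_pos: [0.3562, -0.3352, 0.227]
eef_rot: [1.005, 1.325, -1.006]
wrist_force: [0.1, 0.2, 0.1]
gripper_width: 0.043
```

jog_arm([
  [[0,1.6,3.4,0,0,0,0],[0,1.6,3.4,0,0,0,0],[0,1.6,3.4,0,0,0,0],[0,1.6,3.4,0,0,0,0],[0,1.6,3.4,0,0,0,0],[0,1.6,3.4,0,0,0,0],[0,1.6,3.4,0,0,0,0],[0,1.6,3.4,0,0,0,0]],
])

```text
clock: 2.13
eef_pos: [0.4843, -0.0632, 0.2272]
eef_rot: [1.006, 1.325, -1.006]
wrist_force: [0.0, -1.3, 0.7]
gripper_width: 0.0002
```

jog_arm([
  [[0,1.9,3.8,0,0,0,0],[0,1.9,3.8,0,0,0,0],[0,0,0,0,0,0,0],[0,0,0,0,0,0,0]],
])

```text
clock: 2.47
eef_pos: [0.5216, 0.0134, 0.227]
eef_rot: [1.002, 1.329, -0.999]
wrist_force: [0.3, -0.6, -0.6]
gripper_width: 0.0003
```

```bash
python3 go.py
```

```text
t 2.4667 tcp [0.5216 0.0134 0.227 ] F [ 0.3 -0.6 -0.6] w 0.0
turn deg [-7.0000e-02 -1.5000e-01  1.7962e+02]
turn deg [-0.09  0.04 -0.38]
lid0.63 [0.5222 0.0109 0.1093] shift cm [  0.06  -0.25 -11.77]
lid0.5 [0.5156 0.0091 0.0999] shift cm [ -0.59  -0.44 -12.71]
lid0.4 [0.5114 0.0079 0.0922] shift cm [ -1.02  -0.56 -13.48]
lid0.3 [0.5079 0.0069 0.084 ] shift cm [ -1.37  -0.65 -14.3 ]
lid0.2 [0.5052 0.0062 0.0756] shift cm [ -1.64  -0.73 -15.14]
lid0.1 [0.5033 0.0056 0.0669] shift cm [ -1.82  -0.78 -16.01]
lid0 [0.5023 0.0054 0.058 ] shift cm [ -1.92  -0.81 -16.9 ]
front [ 0.458  -0.007   0.0685] shift cm [ -6.35  -2.05 -15.85]
left [0.4918 0.0819 0.0685] shift cm [ -2.97   6.84 -15.85]
right [ 0.5331 -0.0655  0.0685] shift cm [  1.15  -7.89 -15.85]
```

jog_arm([
  [[0,0,-0.25,-3.5,0,0,0],[0,0,0,-3.5,0,0,0],[0,0,0,-2.5,0,0,0],[0,0,0,-1.2,0,0,0],[0,0,0,0,0,0,0],[0,0,0,0,0,0,0]],
])

```text
clock: 2.97
eef_pos: [0.5209, 0.0064, 0.12]
eef_rot: [1.006, 1.326, -1.007]
wrist_force: [0.1, -0.3, 0.9]
gripper_width: 0.0006
```

jog_arm([
  [[0,0,0,-0.5,0,0,0],[0,0,0,-0.5,0,0,0],[0,-0.3,-0.1,-0.5,0,0,0],[0,-0.3,-0.1,-0.5,0,0,0],[0,0,0,0,0,0,0]],
])

```text
clock: 3.38
eef_pos: [0.5138, 0.0047, 0.0991]
eef_rot: [1.005, 1.327, -1.007]
wrist_force: [-1.0, 0.2, -1.2]
gripper_width: 0.0007
```

jog_arm([
  [[0,-0.22,0,-0.5,0,0,0],[0,-0.22,0,-0.5,0,0,0],[0,-0.18,0,-0.5,0,0,0],[0,-0.15,0,-0.5,0,0,0],[0,-0.12,0,-0.5,0,0,0],[0,-0.1,0,-0.5,0,0,0],[0,-0.06,0,-0.5,0,0,0],[0,0,0,0,0,0,0]],
])

```text
clock: 4.05
eef_pos: [0.5034, 0.0053, 0.0635]
eef_rot: [1.005, 1.328, -1.007]
wrist_force: [-0.7, 0.4, -0.9]
gripper_width: 0.0005
```

jog_arm([
  [[0,0,0,-0.3,0,0,0],[0,0,0,-0.2,0,0,0],[0,0,0,0,0,0,0],[0,0,0,0,0,0,0]],
])

```text
clock: 4.38
eef_pos: [0.5045, 0.0053, 0.0597]
eef_rot: [1.006, 1.326, -1.006]
wrist_force: [-0.1, -0.3, -0.7]
gripper_width: 0.0006
```

jog_arm([
  [[0,0,0,-0.15,0,0,0],[0,0,0,-0.15,0,0,0],[0,0,0,0,0,0,0],[0,0,0,0,0,0,0]],
])

```text
clock: 4.72
eef_pos: [0.5049, 0.0053, 0.0581]
eef_rot: [1.005, 1.325, -1.006]
wrist_force: [-3.9, -0.7, 14.7]
gripper_width: 0.0007
```

Run:
```python
from h import *
print(readout.state()["wrist_force"].round(1))
f=imaging.grab_frame("scene")[130:270,200:360,::-1]
g=imaging.grab_frame("wrist")[:,:,::-1]
cv2.imwrite("pics/a.png",np.hstack([cv2.resize(f,(400,350),interpolation=3),cv2.resize(g,(400,350))]))
```

```text
[-3.9 -0.7 14.7]
```

View pics/a.png

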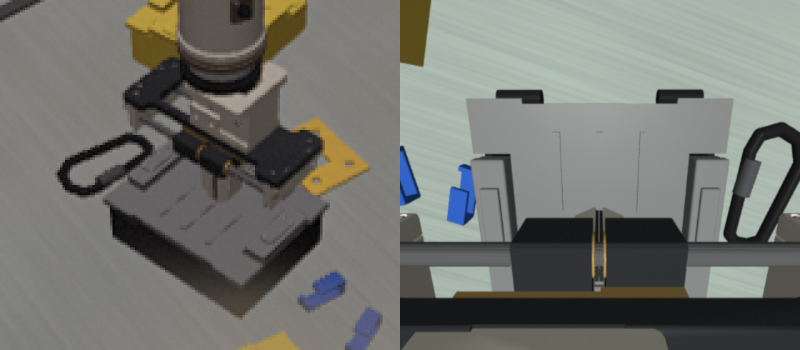

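The left crop shows the lid flat on the box, with the left and right sections still proud (right panel at about (490,200) and (708,210)). The 14.7 N reading means the lid is on its stop. Now lift and go to the front pad.

jog_arm([
  [[0,0,0,1,0,0,0],[0,0,0,3,0,0,0],[0,-2,-0.5,0,0,0,0],[0,-2.7,-0.7,0,0,0,0],[0,0,0,0,0,0,0],[0,0,0,0,0,0,0],[0,0,0,0,0,0,0]],
])

```text
clock: 5.4
eef_pos: [0.4583, -0.0069, 0.0972]
eef_rot: [1.007, 1.324, -1.005]
wrist_force: [0.0, 0.7, 0.5]
gripper_width: 0.0004
```

```bash
python3 go.py|grep -v lid
python3 - <<'E'
from h import *
from scipy.spatial.transform import Rotation as R
p=np.load("p.npy");s=readout.state();g=imaging.grab_frame("wrist")[:,:,::-1].copy();c=imaging.camera_params("wrist")
W=np.eye(4);W[:3,:3]=R.from_rotvec(s["eef_rot"]).as_matrix();W[:3,3]=s["eef_pos"]
T=np.linalg.inv(W@c["mount"])
def pr(P): q=(T[:3,:3]@np.array(P).reshape(-1,3).T).T+T[:3,3];u=q@c["K"].T;return (u[:,:2]/u[:,2:]).astype(int)
for X in(-.069,.069):
  for Y in(-.089,.089): cv2.circle(g,tuple(map(int,pr(toW(p,[X,Y,.058]))[0])),3,(0,255,0),-1)
for q in PADS.values(): cv2.circle(g,tuple(map(int,pr(toW(p,q))[0])),3,(0,0,255),-1)
cv2.imwrite("pics/b.png",g)
E
```

```text
t 5.4 tcp [ 0.4583 -0.0069  0.0972] F [0.  0.7 0.5] w 0.0
turn deg [ 1.5000e-01 -1.0000e-02 -1.7998e+02]
turn deg [0.01 0.1  0.02]
front [ 0.458  -0.007   0.0685] shift cm [-0.03 -0.01 -2.87]
left [0.4918 0.0819 0.0685] shift cm [ 3.35  8.88 -2.87]
right [ 0.5331 -0.0655  0.0685] shift cm [ 7.47 -5.86 -2.87]
```

View pics/b.png

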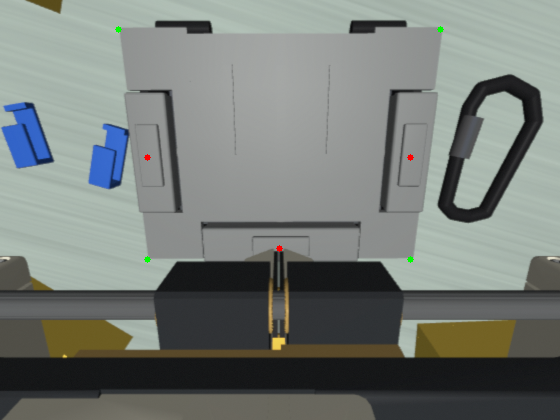

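The dots sit on the pads (148,157), (410,157) and (279,248), and the lid corners match, so the box hasn't moved. Pressing the front pad.

jog_arm([
  [[0,0,0,-1.5,0,0,0],[0,0,0,-1,0,0,0],[0,0,0,-0.3,0,0,0],[0,0,0,-0.3,0,0,0],[0,0,0,-0.25,0,0,0],[0,0,0,-0.2,0,0,0],[0,0,0,-0.15,0,0,0],[0,0,0,0,0,0,0]],
])

```text
clock: 6.12
eef_pos: [0.4576, -0.0065, 0.0604]
eef_rot: [1.005, 1.326, -1.006]
wrist_force: [-4.2, -0.7, 10.9]
gripper_width: 0.0001
```

jog_arm([
  [[0,0,0,-0.1,0,0,0],[0,0,0,0,0,0,0],[0,0,0,0,0,0,0]],
])

```text
clock: 6.37
eef_pos: [0.4576, -0.0065, 0.0601]
eef_rot: [1.005, 1.325, -1.006]
wrist_force: [-5.5, 0.3, 19.3]
gripper_width: 0.0005
```

jog_arm([
  [[0,0,0,1,0,0,0],[0,0,0,2.8,0,0,0],[0,1.1,2.9,0,0,0,0],[0,1.1,3,0,0,0,0],[0,1.2,2.95,0,0,0,0],[0,0,0,0,0,0,0],[0,0,0,0,0,0,0],[0,0,0,0,0,0,0]],
])

```text
clock: 7.03
eef_pos: [0.4909, 0.0815, 0.0965]
eef_rot: [1.005, 1.327, -1.006]
wrist_force: [0.1, -0.4, -0.2]
gripper_width: 0.0003
```

jog_arm([
  [[0,0,0,-1.5,0,0,0],[0,0,0,-1,0,0,0],[0,0,0,-0.25,0,0,0],[0,0,0,-0.3,0,0,0],[0,0,0,-0.25,0,0,0],[0,0,0,-0.2,0,0,0],[0,0,0,-0.15,0,0,0],[0,0,0,0,0,0,0]],
])

```text
clock: 7.7
eef_pos: [0.4913, 0.0813, 0.0607]
eef_rot: [1.005, 1.326, -1.007]
wrist_force: [-3.3, -1.0, 6.4]
gripper_width: 0.0001
```

jog_arm([
  [[0,0,0,-0.1,0,0,0],[0,0,0,0,0,0,0],[0,0,0,0,0,0,0]],
])

```text
clock: 7.95
eef_pos: [0.4914, 0.0813, 0.0604]
eef_rot: [1.005, 1.325, -1.007]
wrist_force: [-4.6, -2.1, 15.7]
gripper_width: 0.0004
```

To the right pad: shift (4.17, -14.7).

jog_arm([
  [[0,0,0,1,0,0,0],[0,0,0,2.8,0,0,0],[0,1.04,-3.67,0,0,0,0],[0,1.04,-3.67,0,0,0,0],[0,1.04,-3.67,0,0,0,0],[0,1.05,-3.67,0,0,0,0],[0,0,0,0,0,0,0],[0,0,0,0,0,0,0]],
])

```text
clock: 8.62
eef_pos: [0.5336, -0.0683, 0.0973]
eef_rot: [1.01, 1.323, -1.01]
wrist_force: [-0.8, 0.0, -0.1]
gripper_width: 0.0003
```

jog_arm([
  [[0,0,0,-1.5,0,0,0],[0,0,0,-1,0,0,0],[0,0,0,-0.3,0,0,0],[0,0,0,-0.3,0,0,0],[0,0,0,-0.25,0,0,0],[0,0,0,-0.2,0,0,0],[0,0,0,-0.15,0,0,0],[0,0,0,0,0,0,0]],
])

```text
clock: 9.28
eef_pos: [0.5334, -0.0646, 0.0607]
eef_rot: [1.006, 1.326, -1.005]
wrist_force: [-0.2, 0.1, 3.6]
gripper_width: 0.0006
```

jog_arm([
  [[0,0,0,-0.1,0,0,0],[0,0,0,0,0,0,0],[0,0,0,0,0,0,0]],
])

```text
clock: 9.53
eef_pos: [0.5335, -0.0646, 0.0605]
eef_rot: [1.005, 1.325, -1.005]
wrist_force: [-4.2, 1.0, 11.2]
gripper_width: 0.0003
```

Lift, move back over the lid toward the robot and look with all the cameras.

jog_arm([
  [[0,0,0,1,0,0,0],[0,0,0,3.5,0,0,0],[0,0,0,4,0,0,0],[0,-2.5,1.5,2,0,0,0],[0,-2.5,2,2,0,0,0],[0,-2.5,2,0,0,0,0],[0,0,0,0,0,0,0],[0,0,0,0,0,0,0]],
])

```text
clock: 10.2
eef_pos: [0.4575, -0.0095, 0.1851]
eef_rot: [1.003, 1.325, -1.004]
wrist_force: [0.5, -0.7, 0.0]
gripper_width: 0.0001
```

Run:
```python
from h import *
from scipy.spatial.transform import Rotation as R
p=np.load("p.npy");s=readout.state();print(s["wrist_force"].round(1),s["eef_pos"].round(3))
g=imaging.grab_frame("wrist")[:,:,::-1].copy();c=imaging.camera_params("wrist")
W=np.eye(4);W[:3,:3]=R.from_rotvec(s["eef_rot"]).as_matrix();W[:3,3]=s["eef_pos"]
T=np.linalg.inv(W@c["mount"])
def pr(P): q=(T[:3,:3]@np.array(P).reshape(-1,3).T).T+T[:3,3];u=q@c["K"].T;return (u[:,:2]/u[:,2:]).astype(int)
for X in(-.069,.069):
  for Y in(-.089,.089): cv2.circle(g,tuple(map(int,pr(toW(p,[X,Y,.058]))[0])),2,(0,255,0),-1)
f=imaging.grab_frame("scene")[130:270,200:360,::-1]
cv2.imwrite("pics/c.png",np.hstack([cv2.resize(g,(400,350)),cv2.resize(f,(400,350),interpolation=3)]))
```

```text
[ 0.5 -0.7  0. ] [ 0.458 -0.009  0.185]
```

View pics/c.png

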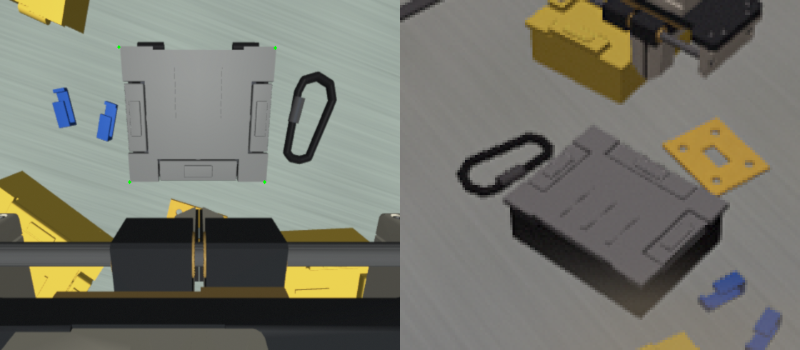

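The lid is down and all three sections sit flush with only the pads proud. The box corners match the starting fit, and the clips, carabiner and plate look undisturbed.

```bash
python3 -c "
from station import manip;print(manip.sign_off())"
```

```text
the job is handed in; nothing more can be done
None
```

The black spares box is closed and handed in after about 10 s of robot time. I pushed the lid down with the closed fingers on its flat middle until it met its stop (58 mm, about 15 N). Then I pressed the front, left and right pads in turn, each to about 60.5 mm, the home height, with a rising stop force of 11–19 N.

My last pictures show the lid flat and all three sections flush with only the thumb pads proud. The box's corners still match the fit made before any contact. The clips, carabiner and plate beside it look undisturbed. I did not look again at the file, tin or brush, which the arm never came near. The arm ended clear of everything with wrist force near zero.

No check failed. The lid push itself showed no force above the noise until the lid reached its stop, so I confirmed it was down by picture before pressing any section.

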